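# Close a two-part plaster mould in the screw vise

## Robot

A 6-joint arm with a two-finger parallel gripper is mounted at the origin on a cart in front of the work surface, level with it; the furniture and walls round the work are solid. World frame = base frame: x ahead of the robot, y to its left, z up, the work surface at z = 0. Lengths are in m, angles in degrees, forces in N, time in s.
With the tool pointing down it reaches from about 0.25 to 0.725 m from the base axis. Payload 9.7 kg.
Tool frame: the origin (TCP) lies between the finger pads; the fingertips stand 25 mm ahead of it and the grasp point (between the pads) lies 6 mm ahead of it; z points along the fingers, y is the line along which they close (so a half turn about z gives the same grasp; the last joint's range is limited). The gripper opens to 85 mm and grips with 20 to 120 N. Pads are 22 mm wide; open, the fingers measure 114 mm over their backs; the gripper's body (76 mm by 85 mm) begins 54 mm behind the grasp point. The pads swing forward as they close: fully open they stand 13 mm farther back than shut.
Start: joints at [75.344, 4.979, 10.078, 95.1, 0, 90], TCP at [0.139, 0.532, 0.256] pointing down, gripper open.
Joint ranges: [-179.16, 179.16], [-48.56, 103.87], [-65.8, 70.77], [-126.05, 130.52], [-82.76, 87.17], [-180, 180]. Speed limits (degrees/s): [127.2, 127.2, 147.25, 180, 180, 180].

## Interface

Orientations are given as [roll, pitch, yaw] about the fixed x, y, z axes, in that order (R = Rz(yaw) Ry(pitch) Rx(roll)).
In Python, from workcell import bot gives the robot as it stands. The module is installed in compiled form; this text tells all that it offers.
- The arm moves only by the shell command python3 -m pendant 'ROWS' [FORCE]. ROWS is one flat JSON list of numbers that holds 1 to 5 rows one after another, with no inner brackets; each row has 5 numbers: dx, dy, dz in m, then a turn about the tool's z in degrees, then the finger opening in m; each row is the pose to reach, as a shift and turn from the pose commanded when the command began, along the tool's axes at that moment; what a row does not reach only later rows make up. A row lasts 1/12 s, in which the tool goes at most 0.0417 m and 7.16 degrees, less where a joint would pass 70% of its speed; a pose out of reach is approached as far as the arm can. The fingers move at their own pace and stop on an object; FORCE is the grip in N (left out, the last holds). Time passes only in rows, so rows that do not move let the fingers close. It prints the time, the measured TCP pose, the force, the opening and the grip force at its end. Input that does not fit is refused with a message, and nothing moves.
- bot.get_obs(): the state, without advancing time (a new reading comes with each control period).
- bot.camera(name): name is "scene" or "side" or "wrist"; returns the picture (384x512x3 uint8, blue, green, red); there is no depth.
- bot.camera_info(name): a dict with "mtx" (3x3 intrinsics, pixels), "k1" (the pictures are not rectified: a ray, as slopes to the right and down, at radius r is drawn at 1 + k1 r^2 times it, then the intrinsics apply), "extrinsics" (4x4, takes a point from camera to world coordinates). Camera axes: x right, y down, z forward; pixel columns grow to the right and rows downward; lengths in m; the calibration is good to about 2 mm. A picture is of the moment at which its call begins: read the wrist's pose just before it. camera_info takes no time and is no camera call; for the wrist camera it gives the pose at the moment of the call.
- bot.job_done(): hands the job in; it is judged then, once.
The state is a dict: "time": time; "q": joint angles; "qd": joint speeds; "joint_efforts": joint torques, N m; "ee_pos": TCP position; "tcp_rot": TCP orientation; "wrist_force": force on the tool from outside, world axes, zero at the start; "torque": the same for the moment, N m; "opening": finger opening in m; "grasp_force": force on a finger pad.
Only numpy, scipy, OpenCV 4.12 (cv2) and the standard library are available. Lean on these libraries where they do the work, as an engineer would, in place of code of your own. Each camera call takes 0.05 s, during which the arm holds its last target. There are 200 camera calls.

## Task

Get the small vase mould ready for casting: stand the loose plaster half on the vise bed between the open jaw and the other half, its two keys facing the sockets, then let go and crank the handle clockwise so the jaw slides up and closes the mould. Once the sprung plate presses on the closed mould, give it about half a turn more so that the springs hold it firmly, but do not drive them solid, or the plaster cracks. Keep both halves upright and the other half in its place, and do not disturb the bottles or the tin.

Things in the scene. Friction and masses are not known exactly. Their poses are not given: they have to be found in the camera images.
- vise: grey cast screw vise bolted down, 217 x 76 mm (130 over the lugs), crank end to the robot's right. x: along the screw from crank end to fixed jaw, z up. Origin: on the worktop under the bed's middle; bed top at z 30 mm. Fixed jaw x 75 to 100 mm, 118 high; screw block x -110 to -88, 112 high; sliding jaw 115 high. Beside the bed nothing over 20 mm high. Screw axis at y 0, z 85 mm
- half_a: the plaster half already in the vise, loose, back against the fixed jaw: 42 (x) x 58 (y) x 90 (z) mm, half a vase cavity and two round sockets (13 mm wide, 8.5 mm deep) in its -x face. Origin: centre of its underside, on the bed. Axes as the vise's (x towards the fixed jaw)
- half_a_face (a point): centre of the parting (-x) face of half_a, 45 mm above its underside
- half_b: loose plaster half, upright on the worktop: 42 (x) x 58 (y) x 90 (z) mm, 0.25 to 0.5 kg. Two cone keys (11 to 5 mm wide) stand out 7 mm from its +x face at y +-18.5, z 72 mm; back flat. Origin: centre of underside. Grip it across its y, near the top. In the mould its x points as the vise's x. Pushed by the plate it slides on the bed; keys within 4 mm centre themselves
- half_b_face (a point): centre of the parting (+x) face of half_b, 45 mm above its underside; 0 to 1 mm from point half_a_face when the mould is shut
- crank (a joint): turn of the crank, rad. Grows (and closes the vise) when turned clockwise as seen from the crank end looking along the vise's +x, a positive turn about that x. Starts at 0 to 6, stop at 24. At 0 and every full turn the arm points straight up. 12 mm of jaw travel a turn. Stiff: it stays where it is left and needs about 3 N at the grip
- jaw (a joint): travel of the sliding jaw towards the fixed jaw, m: 0.012 x crank / 2 pi. The crank with its screw travels along with it
- plate (a joint): how far the sprung wooden pressure plate on the front of the jaw is pushed back into it, m: 0 free, 0.012 solid; springs of 3 N a mm. Pushing the loose half along the bed alone gives about 0.001; half a turn after the mould is shut and pressed gives about 0.006 and 18 N
- plate_face (a point): centre of the front (+x) face of the pressure plate (70 mm wide, 78 mm high), which presses half_b's back; 42 mm before the vise's origin when the jaw is fully open, and it needs 32 mm of travel or a little more to touch the closed mould
- crank_hub (a point): middle of the crank arm (9 mm thick) where it meets the screw, on the screw axis; it moves with the jaw. Its axes turn with the crank, x along the screw
- crank_grip (a point): middle of the crank's round wooden grip, 45 mm off the screw axis and 50 mm out from the crank arm towards the vise's -x. Grip 21 to 23 mm thick, 72 mm long, parallel to the screw, spins freely on its pin; can be held from above all the way round; lowest height 40 mm. The hub is 25 mm thick
- tip_tin: flat closed teal tin box, 70 x 98 x 30 mm, lying on the side where the loose half is not; bystander, leave alone. Origin: centre of its underside
- wide_bottle: wide-shouldered needle-tip squeeze bottle, 50 x 49 x 110 mm, near the front edge; bystander, leave alone. Origin: centre of its underside
- slim_jar: blue-grey needle-tip squeeze bottle, 43 x 42 x 109 mm, at the front left corner; bystander, leave alone. Origin: centre of its underside
- round_jar: stout brown needle-tip squeeze bottle, 50 x 49 x 99 mm, at the back on the right; bystander, leave alone. Origin: centre of its underside
- low_bottle: short dark needle-tip squeeze bottle, 41 x 41 x 84 mm, at the right; bystander, leave alone. Origin: centre of its underside

How it is judged:
By the outcome, as a careful person would: the job done as asked, in the order asked, and still so for the second after the job is handed in, with the robot touching nothing.
It also fails if it takes over 67 s, if anything falls off the work surface, if the arm or the gripper's body presses on something with over 40 N, if the wrist force passes 120 N, or if a joint passes its speed limit or range.

## Working session

There is one attempt and no reset: what is moved stays moved. The work goes in short steps, Python scripts to look and compute and a shell command to move; the robot and the scene stay as the last step left them, time stands still between calls to the robot, and variables do not carry over. Pictures are saved under pics/ and viewed, at most 10 in all, crops included, and the job is handed in when it is done.

```bash
mkdir -p pics; python3 - <<'E'
from workcell import bot
import cv2,numpy as np
o=bot.get_obs(); print({k:np.round(v,3) for k,v in o.items()})
for n in("scene","side","wrist"):
    i=bot.camera_info(n);print(n,np.round(i["mtx"],1).tolist(),i["k1"],np.round(i["extrinsics"],3).tolist())
    im=bot.camera(n);cv2.imwrite(f"pics/{n}0.png",im)
a=[cv2.imread(f"pics/{n}0.png") for n in("scene","side")]
E
```

```text
{'time': np.float64(0.0), 'q': array([75.343,  5.011, 10.034, 95.098, -0.   , 90.002]), 'qd': array([-0.006, -0.077, -0.058,  0.013, -0.007,  0.01 ]), 'joint_efforts': array([-2.0000e-03, -5.2040e+01,  4.6479e+01,  1.7000e-02, -0.0000e+00,
        0.0000e+00]), 'ee_pos': array([0.139, 0.532, 0.256]), 'tcp_rot': array([-179.925,    0.   ,  165.342]), 'wrist_force': array([ 0.328, -0.208,  0.487]), 'torque': array([ 0.008, -0.008,  0.071]), 'grasp_force': np.float64(0.0), 'opening': np.float64(0.085)}
scene [[374.2, 0.0, 260.2], [0.0, 374.2, 192.1], [0.0, 0.0, 1.0]] 0.007761137712216311 [[0.573, -0.409, 0.71, -0.439], [-0.819, -0.307, 0.484, -0.679], [0.021, -0.859, -0.511, 0.822], [0.0, 0.0, 0.0, 1.0]]
side [[380.5, 0.0, 248.2], [0.0, 380.5, 192.8], [0.0, 0.0, 1.0]] -0.10745189143474834 [[0.998, -0.037, 0.043, 0.478], [-0.055, -0.426, 0.903, -1.121], [-0.015, -0.904, -0.427, 0.634], [0.0, 0.0, 0.0, 1.0]]
wrist [[268.3, 0.0, 260.0], [0.0, 268.3, 194.2], [0.0, 0.0, 1.0]] -0.061828228081247785 [[0.252, 0.923, 0.292, 0.065], [0.968, -0.24, -0.077, 0.552], [-0.001, 0.302, -0.953, 0.373], [0.0, 0.0, 0.0, 1.0]]
```

View pics/scene0.png

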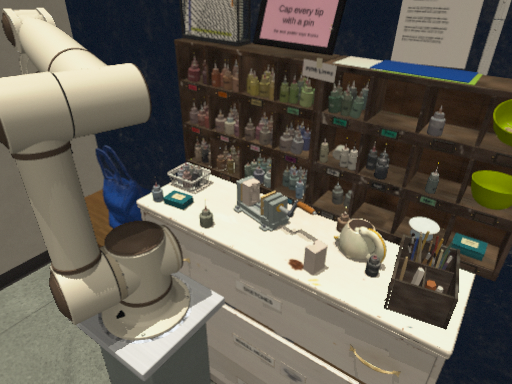

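View pics/side0.png

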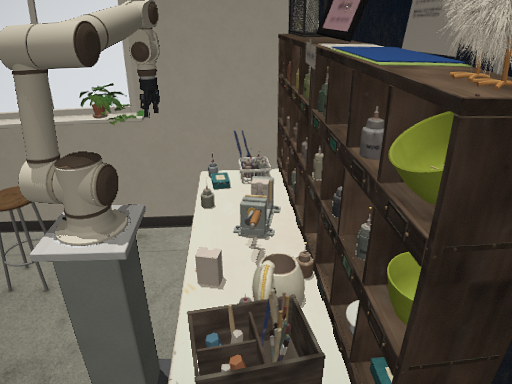

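The scene view shows the vise with half_a near pixel (262,203) and half_b near (315,257). The tin is at (178,199) and the wide bottle at (206,216). In the side view half_b is at (209,267) and the vise at (255,217).

```bash
cat > h.py <<'E'
from workcell import bot
import cv2,numpy as np
from scipy.spatial.transform import Rotation as R
def ray(info,px):
    p=cv2.undistortPoints(np.array(px,float).reshape(-1,1,2),info["mtx"],np.array([info["k1"],0,0,0.]))[:,0]
    E=np.array(info["extrinsics"]); d=np.c_[p,np.ones(len(p))]@E[:3,:3].T
    return E[:3,3],d
def plane(info,px,z):
    c,d=ray(info,px); return c+d*((z-c[2])/d[:,2])[:,None]
def proj(info,P):
    E=np.array(info["extrinsics"]); P=(np.array(P,float).reshape(-1,3)-E[:3,3])@E[:3,:3]
    return cv2.projectPoints(P,np.zeros(3),np.zeros(3),info["mtx"],np.array([info["k1"],0,0,0.]))[0][:,0]
def snap(n,f=None):
    o=bot.get_obs(); i=bot.camera_info(n); im=bot.camera(n)
    if f: cv2.imwrite(f"pics/{f}.png",im)
    return o,i,im
def rows(o,target,yaw=None):
    "shift in tool axes from measured pose to target, and turn"
    T=R.from_euler("xyz",o["tcp_rot"],degrees=True)
    return np.round(T.inv().apply(np.array(target)-o["ee_pos"]),4)
E
python3 - <<'E'
from h import *
s=bot.camera_info("scene");d=bot.camera_info("side")
print("halfb top",plane(s,[[315,243]],.09), plane(d,[[208,252]],.09))
print("halfb bottom",plane(s,[[315,270]],0), plane(d,[[208,283]],0))
print("vise",plane(s,[[265,205]],.06), plane(d,[[256,217]],.06))
a=cv2.imread("pics/scene0.png")[150:300,130:400];b=cv2.imread("pics/side0.png")[140:300,180:320]
a=cv2.resize(a,None,fx=2.9,fy=2.9,interpolation=cv2.INTER_CUBIC);cv2.imwrite("pics/c1.png",a)
E
```

```text
halfb top [[ 0.42631702 -0.3017378   0.09      ]] [[ 0.41266098 -0.31194485  0.09      ]]
halfb bottom [[ 0.40980666 -0.32003235  0.        ]] [[ 0.4073504  -0.32266804  0.        ]]
vise [[ 0.55330647 -0.02656089  0.06      ]] [[ 0.55096567 -0.0850014   0.06      ]]
```

View pics/c1.png

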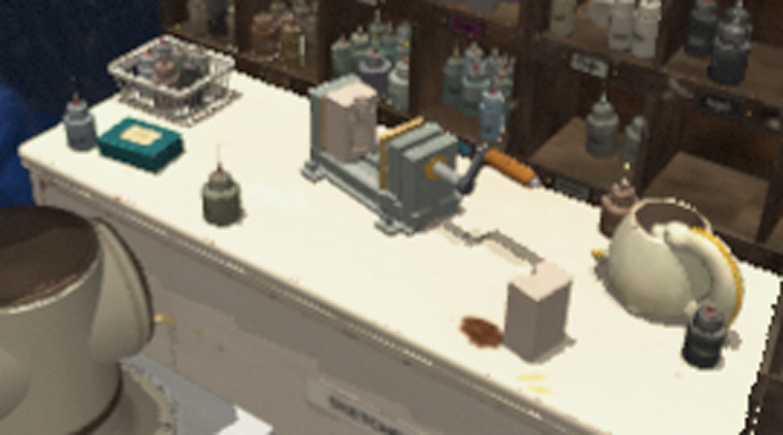

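View pics/wrist0.png

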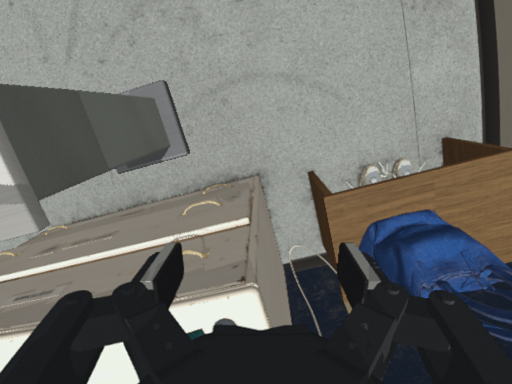

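The crop shows the fixed jaw and half_a at upper left and the crank on the right. The arm leans away from the robot, with the orange grip near crop (510,165). The wrist view shows only the table edge, so I move it over the work.

```bash
python3 -m pendant '[-0.025,-0.033,-0.02,7,0.085,-0.05,-0.066,-0.04,14,0.085,-0.075,-0.1,-0.06,21,0.085,-0.1,-0.132,-0.06,28,0.085,-0.125,-0.165,-0.06,35,0.085]'
python3 -c "
from h import *
o=bot.get_obs();print(o['tcp_rot'],o['ee_pos'],rows(o,[.42,-.15,.34]))"
```

```text
time: 0.57
ee_pos: [0.2143, 0.3499, 0.3171]
tcp_rot: [179.9, -0.0, 130.1]
wrist_force: [1.1, -0.8, -0.3]
opening: 0.0852
grasp_force: 0.0
[ 1.79900090e+02 -2.94584827e-02  1.30054183e+02] [0.21425961 0.3499414  0.31714165] [-0.5151 -0.1642 -0.0234]
```

```bash
python3 -m pendant '[-0.04,-0.012,0,7,0.085,-0.08,-0.024,0,14,0.085,-0.12,-0.036,0,21,0.085,-0.16,-0.05,0,28,0.085,-0.2,-0.064,0,35,0.085]'
python3 -c "
from h import *
o=bot.get_obs();print(o['tcp_rot'],o['ee_pos'],rows(o,[.42,-.15,.34]))"
```

```text
time: 0.98
ee_pos: [0.294, 0.1571, 0.316]
tcp_rot: [180.0, -0.0, 95.0]
wrist_force: [1.5, 0.5, 0.4]
opening: 0.0852
grasp_force: 0.0
[ 1.79971482e+02 -1.05601888e-02  9.50416785e+01] [0.2940281  0.15713061 0.31600605] [-0.317   0.0985 -0.024 ]
```

```bash
python3 -m pendant '[-0.04,0.012,-0.01,0,0.085,-0.08,0.025,-0.02,0,0.085,-0.12,0.037,-0.03,0,0.085,-0.16,0.05,-0.03,0,0.085,-0.2,0.062,-0.03,0,0.085]' ; python3 -m pendant '[-0.035,0.01,0,0,0.085,-0.07,0.022,0,0,0.085,-0.1,0.03,0,0,0.085,-0.1,0.03,0,0,0.085,-0.1,0.03,0,0,0.085]'
python3 -c "
from h import *
o,i,im=snap('wrist','w1');print(o['tcp_rot'],o['ee_pos'])"
```

```text
time: 1.4
ee_pos: [0.373, -0.0325, 0.3467]
tcp_rot: [179.9, 0.0, 95.3]
wrist_force: [0.4, 1.1, 0.4]
opening: 0.0848
grasp_force: 0.0
time: 1.82
ee_pos: [0.412, -0.1282, 0.3452]
tcp_rot: [-179.9, -0.0, 95.2]
wrist_force: [-0.5, -0.9, 0.6]
opening: 0.0846
grasp_force: 0.0
[-1.79897114e+02 -4.81168784e-02  9.51680180e+01] [ 0.41198238 -0.12820743  0.34520482]
```

View pics/w1.png

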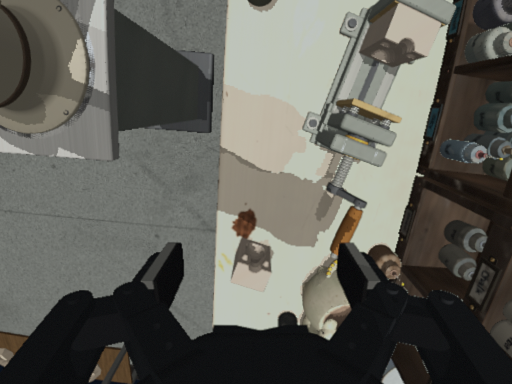

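In this view half_b is at (254,262) with its cavity and keys facing up the image, towards the vise, so it needs no half turn. Half_a is at (405,38), the plate edge at (365,108), the crank hub near (346,193) and the grip near (347,232). The teapot is at (325,295) and the round jar at (385,262). I enlarge it to find corners.

```bash
python3 -c "
from h import *
im=cv2.imread('pics/w1.png')
a=cv2.resize(im[228:298,220:290],None,fx=5,fy=5,interpolation=cv2.INTER_CUBIC)
b=cv2.resize(im[0:260,290:460],None,fx=2.3,fy=2.3,interpolation=cv2.INTER_CUBIC)
c=np.zeros((600,800,3),np.uint8);c[:350,:350]=a;c[:b.shape[0],380:380+b.shape[1]]=b
cv2.imwrite('pics/c2.png',c)
for p in [(252,275),(243,262),(265,262),(240,285),(280,270),(254,245)]: print(p,im[p[1],p[0]])
"
```

```text
(252, 275) [166 181 191]
(243, 262) [71 79 86]
(265, 262) [137 151 162]
(240, 285) [167 180 181]
(280, 270) [180 196 190]
(254, 245) [157 172 182]
```

View pics/c2.png

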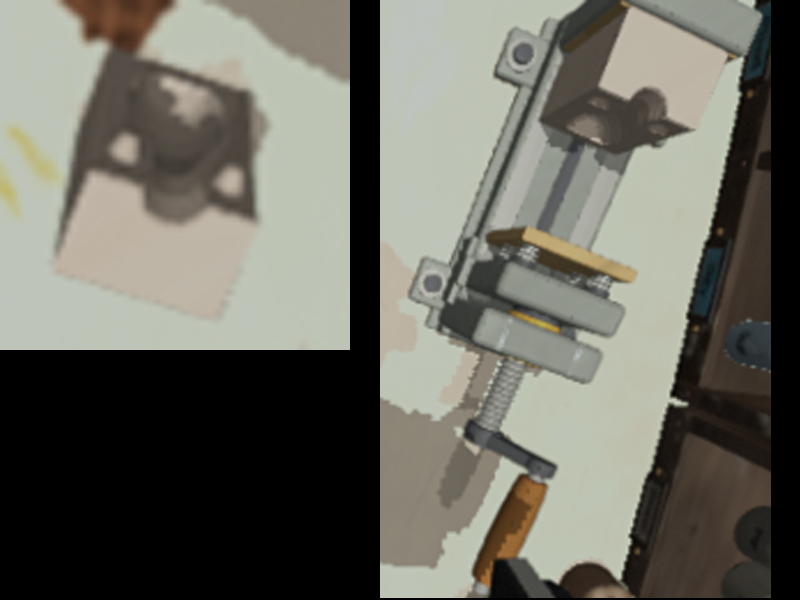

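```bash
python3 -c "
from h import *
i=bot.camera_info('wrist')
t=plane(i,[[238,261.4],[271.6,272.4],[264,292],[231,282]],.09);print('b top',t.round(4).tolist(),t.mean(0))
for k in range(4): print(np.linalg.norm(t[k]-t[k-1]), np.degrees(np.arctan2(*(t[k]-t[k-1])[1::-1])))
c=lambda x,y:[(x-380)/2.3+290,y/2.3]
t=plane(i,[c(605,90),c(693,128),c(733,50),c(627,8)],.12);print('a top',t.round(4).tolist(),t.mean(0))
for k in range(4): print(np.linalg.norm(t[k]-t[k-1]), np.degrees(np.arctan2(*(t[k]-t[k-1])[1::-1])))
print('hub',plane(i,[c(485,433)],.085),'armend',plane(i,[c(545,467)],.1),'grip',plane(i,[c(537,480),c(485,580)],.1))
print('bolts',plane(i,[c(523,55),c(432,283)],.015))
"
```

```text
b top [[0.391, -0.2819, 0.09], [0.4464, -0.2971, 0.09], [0.4379, -0.3362, 0.09], [0.3821, -0.3217, 0.09]] [ 0.41434858 -0.30921749  0.09      ]
0.040827063316872254 77.43935830670071
0.057415656912434505 -15.391084452630883
0.0399627574675345 -102.25024085429604
0.05759582160906485 165.47892109719493
a top [[0.5457, 0.0457, 0.12], [0.5962, 0.034, 0.12], [0.6092, 0.0737, 0.12], [0.5497, 0.0846, 0.12]] [0.57519976 0.05951163 0.12      ]
0.03917211830119214 -95.77817392035257
0.051862146393505656 -13.014329960616598
0.04180376949604122 71.98505427220623
0.06050423282731557 169.6234681198544
hub [[ 0.52565667 -0.14910007  0.085     ]] armend [[ 0.56279841 -0.16354101  0.1       ]] grip [[ 0.55949641 -0.17259521  0.1       ]
 [ 0.53936476 -0.24595143  0.1       ]]
bolts [[ 0.5303217   0.08910961  0.015     ]
 [ 0.49135347 -0.06194024  0.015     ]]
```

Half_b's top face came out at 57.5 x 40 mm, and half_b and the vise both have a yaw of about 75.5°. Next is a closer look straight over the vise with the tool turned to that yaw.

```bash
python3 -m pendant '[0.013,0.028,0.015,5,0.085,0.026,0.056,0.03,10,0.085,0.039,0.084,0.045,15,0.085,0.052,0.113,0.06,19.7,0.085,0.0645,0.141,0.075,19.7,0.085]' ; python3 -m pendant '[0,0,0,0,0.085,0,0,0,0,0.085]'
python3 -c "
from h import *
o,i,im=snap('wrist','w2');print(o['tcp_rot'],o['ee_pos'])
np.save('w2.npy',i['extrinsics'])
b=cv2.resize(im[0:270,130:480],None,fx=2.2,fy=2.2,interpolation=cv2.INTER_CUBIC);print(b.shape);cv2.imwrite('pics/c3.png',b)"
```

```text
time: 2.28
ee_pos: [0.547, -0.047, 0.2709]
tcp_rot: [179.9, -0.0, 75.5]
wrist_force: [-0.2, -1.3, 0.2]
opening: 0.0851
grasp_force: 0.0
time: 2.45
ee_pos: [0.5463, -0.0473, 0.2697]
tcp_rot: [-179.8, 0.0, 75.9]
wrist_force: [0.5, -0.7, 0.4]
opening: 0.0853
grasp_force: 0.0
[-1.79841118e+02  1.94671337e-02  7.58589518e+01] [ 0.54625231 -0.04733595  0.26967811]
(594, 770, 3)
```

View pics/c3.png

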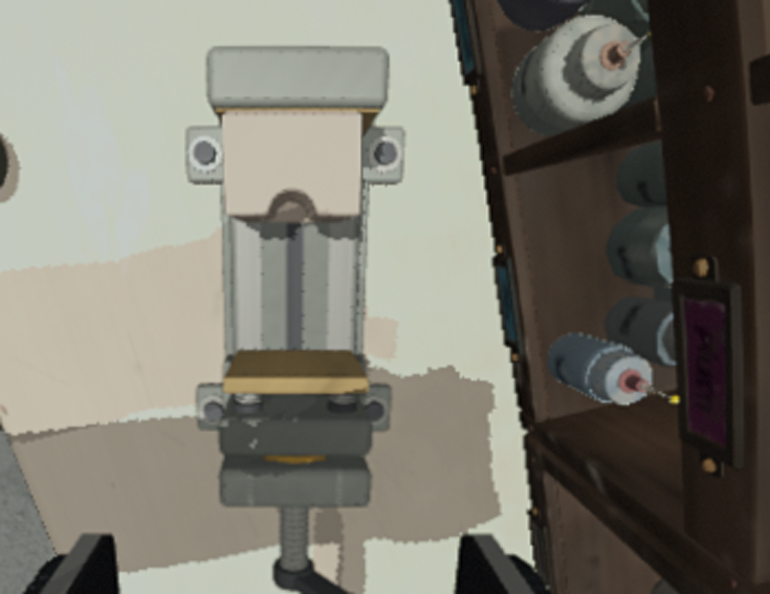

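The view shows half_a's top with crop corners (223,112), (361,112), (360,214) and (230,216). The lug bolts are at (205,153), (385,153), (213,409) and (375,409). The plate's front top edge is at y≈378 and the hub at (293,575).

```bash
python3 -c "
from h import *
i=bot.camera_info('wrist');i['extrinsics']=np.load('w2.npy')
c=lambda L:[[x/2.2+130,y/2.2] for x,y in L]
def show(n,L,z):
    t=plane(i,c(L),z);print(n,t.round(4)[:,:2].tolist(),t.mean(0).round(4))
    for k in range(len(L)): print('   ',np.linalg.norm(t[k]-t[k-1]).round(4), np.degrees(np.arctan2(*(t[k]-t[k-1])[1::-1])).round(1))
    return t
a=show('a',[(230,216),(360,214),(361,112),(223,112)],.12)
show('jaw',[(208,108),(388,108),(388,48),(208,48)],.118)
b=show('bolts',[(205,153),(385,153),(375,409),(213,409)],.016)
show('plate',[(226,378),(367,378)],.11)
show('hub',[(293,575),(295,505)],.09)
"
```

```text
a [[0.544, 0.0443], [0.5983, 0.0316], [0.6073, 0.0709], [0.5522, 0.0848]] [0.5755 0.0579 0.12  ]
    0.0413 -101.4
    0.0558 -13.2
    0.0404 77.1
    0.0569 165.9
jaw [[0.5464, 0.0882], [0.6189, 0.0701], [0.6236, 0.0924], [0.5526, 0.1101]] [0.5854 0.0902 0.118 ]
    0.0228 -105.7
    0.0747 -14.0
    0.0228 78.1
    0.0732 166.0
bolts [[0.5309, 0.0882], [0.6325, 0.0628], [0.5954, -0.0876], [0.4927, -0.062]] [5.629e-01 4.000e-04 1.600e-02]
    0.155 75.7
    0.1048 -14.0
    0.1549 -103.9
    0.1058 166.0
plate [[0.5215, -0.0258], [0.5872, -0.0422]] [ 0.5544 -0.034   0.11  ]
    0.0676 166.0
    0.0676 -14.0
hub [[0.5241, -0.1504], [0.5357, -0.1078]] [ 0.5299 -0.1291  0.09  ]
    0.0442 -105.3
    0.0442 74.7
```

Vise yaw is 76.0° and its origin about (0.563,0.0055). Half_a's face is at vise x≈33 and the plate at ≈-40. Going to half_b now.

```bash
python3 -m pendant '[-0.038,-0.009,0,0,0.085,-0.076,-0.018,0,0,0.085,-0.114,-0.027,0,0,0.085,-0.152,-0.036,0,0,0.085,-0.19,-0.044,0,0,0.085]' ; python3 -m pendant '[-0.038,-0.009,0.01,0,0.085,-0.076,-0.018,0.02,0,0.085,-0.096,-0.021,0.03,0,0.085,-0.096,-0.021,0.04,0,0.085,-0.096,-0.021,0.04,0,0.085]'
python3 -c "
from h import *
o,i,im=snap('wrist','w3');print(o['tcp_rot'],o['ee_pos'],rows(o,[.4143,-.3092,.078]))
print(proj(i,[[0.391, -0.2819, 0.09], [0.4464, -0.2971, 0.09], [0.4379, -0.3362, 0.09], [0.3821, -0.3217, 0.09]]))
b=cv2.resize(im[150:350,170:370],None,fx=3,fy=3,interpolation=cv2.INTER_CUBIC);cv2.imwrite('pics/c4.png',b)"
```

```text
time: 2.92
ee_pos: [0.4546, -0.2237, 0.2729]
tcp_rot: [179.8, 0.0, 75.7]
wrist_force: [0.9, 0.0, -0.4]
opening: 0.0848
grasp_force: 0.0
time: 3.33
ee_pos: [0.4109, -0.3108, 0.2305]
tcp_rot: [-180.0, -0.0, 75.5]
wrist_force: [0.1, -0.4, -0.5]
opening: 0.0852
grasp_force: 0.0
[-1.79965964e+02 -2.26137913e-02  7.54995410e+01] [ 0.41087176 -0.3108175   0.23048611] [0.0024 0.003  0.1525]
[[233.00793915 168.05794405]
 [291.69805631 168.99989463]
 [291.78833506 207.34070228]
 [235.4639295  207.19754128]]
```

View pics/c4.png

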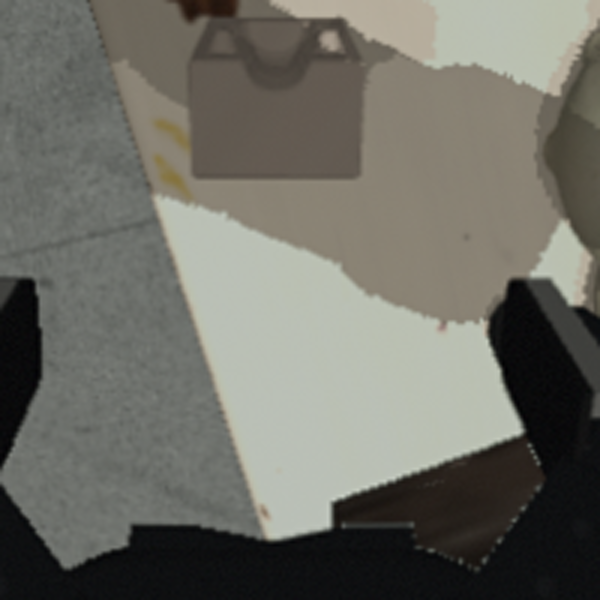

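Half_b's top corners are at crop (190,60), (362,60), (362,178) and (192,177). They match the prediction within 2 px, and the edges are square to the tool.

```bash
python3 -c "
from h import *
o=bot.get_obs();i=bot.camera_info('wrist')
t=plane(i,[[x/3+170,y/3+150] for x,y in [(190,60),(362,60),(362,178),(192,177)]],.09)
print(t.mean(0),[ (np.linalg.norm(t[k]-t[k-1]).round(4), np.degrees(np.arctan2(*(t[k]-t[k-1])[1::-1])).round(1)) for k in range(4)])
print(o['ee_pos'],o['tcp_rot'],rows(o,[*t.mean(0)[:2],.078]))"
```

```text
[ 0.41381683 -0.31041571  0.09      ] [(np.float64(0.0409), np.float64(74.9)), (np.float64(0.0564), np.float64(-14.3)), (np.float64(0.0413), np.float64(-102.4)), (np.float64(0.0584), np.float64(165.3))]
[ 0.41156273 -0.31019663  0.23145848] [ 1.79989682e+02 -7.52781949e-03  7.55820721e+01] [0.0003 0.0022 0.1535]
```

```bash
python3 -m pendant '[0.001,0.002,0.035,0,0.085,0.001,0.002,0.07,0,0.085,0.001,0.002,0.105,0,0.085,0.001,0.002,0.135,0,0.085,0.001,0.002,0.153,0,0.085]' 50; python3 -m pendant '[0,0,0,0,0.085,0,0,0,0,0.04,0,0,0,0,0.04,0,0,0,0,0.04,0,0,0,0,0.04]' 50;python3 -m pendant '[0,0,0,0,0.04,0,0,0,0,0.04,0,0,0,0,0.04,0,0,0,0,0.04]' 50
```

```text
time: 3.8
ee_pos: [0.4144, -0.3082, 0.0761]
tcp_rot: [-179.9, -0.0, 75.8]
wrist_force: [-0.7, 0.0, -0.1]
opening: 0.085
grasp_force: 0.0
time: 4.22
ee_pos: [0.4157, -0.3105, 0.0808]
tcp_rot: [179.8, 0.1, 75.7]
wrist_force: [-0.7, 1.4, 7.5]
opening: 0.0573
grasp_force: 55.0
time: 4.55
ee_pos: [0.4157, -0.3106, 0.0808]
tcp_rot: [179.8, 0.1, 75.7]
wrist_force: [-0.4, 2.0, 6.6]
opening: 0.0575
grasp_force: 54.9
```

```bash
python3 -m pendant '[0,0,-0.01,0,0.04,0,0,-0.045,0,0.04,0,0,-0.085,0,0.04,0,0,-0.125,0,0.04,0.01,0,-0.16,0,0.04]'; python3 -m pendant '[0.035,0.007,-0.01,0,0.04,0.073,0.014,-0.01,0,0.04,0.111,0.021,-0.01,0,0.04,0.149,0.029,-0.01,0,0.04,0.187,0.036,-0.01,0,0.04]'; python3 -m pendant '[0.036,0.007,0,0,0.04,0.072,0.014,0,0,0.04,0.108,0.022,0,0,0.04,0.13,0.028,0,0,0.04,0.145,0.03,0,0,0.04]'
python3 -c "
from h import *
o=bot.get_obs();print(o['tcp_rot'],o['wrist_force'],rows(o,[.5632,.006,.111]))"
```

```text
time: 4.97
ee_pos: [0.4167, -0.3011, 0.2418]
tcp_rot: [179.9, 0.1, 75.6]
wrist_force: [0.4, 0.1, -2.8]
opening: 0.0572
grasp_force: 55.6
time: 5.38
ee_pos: [0.4988, -0.1265, 0.2497]
tcp_rot: [179.9, 0.0, 75.6]
wrist_force: [1.1, -0.3, -3.2]
opening: 0.0571
grasp_force: 55.7
time: 5.8
ee_pos: [0.5643, 0.0075, 0.2489]
tcp_rot: [180.0, -0.0, 75.8]
wrist_force: [0.1, -0.1, -4.0]
opening: 0.0575
grasp_force: 55.7
[ 1.79952921e+02 -3.29109831e-02  7.57733777e+01] [ 0.0906942  -0.11337892 -3.95843118] [-0.0018 -0.0008  0.1379]
```

```bash
python3 -m pendant '[-0.002,-0.001,0.03,0,0.04,-0.002,-0.001,0.06,0,0.04,-0.002,-0.001,0.09,0,0.04,-0.002,-0.001,0.115,0,0.04,-0.002,-0.001,0.131,0,0.04]'; python3 -m pendant '[0,0,0,0,0.04,0,0,0.002,0,0.04,0,0,0.003,0,0.04,0,0,0.004,0,0.04]'
python3 -c "
from h import *
o,i,im=snap('wrist','w4');print(o['tcp_rot'],o['ee_pos'],o['wrist_force'])"
```

```text
time: 6.22
ee_pos: [0.561, 0.0033, 0.1152]
tcp_rot: [-179.9, 0.0, 75.7]
wrist_force: [-0.6, 0.4, -3.0]
opening: 0.0574
grasp_force: 55.5
time: 6.55
ee_pos: [0.5628, 0.0032, 0.115]
tcp_rot: [179.8, -0.0, 75.6]
wrist_force: [0.9, -1.4, -4.0]
opening: 0.0572
grasp_force: 55.5
[ 1.79845031e+02 -3.99357661e-02  7.56461873e+01] [0.56281472 0.00315301 0.11502676] [ 0.87327619 -1.40851226 -3.99473616]
```

```bash
python3 -m pendant '[0,0,0.001,0,0.04,0,0,0.002,0,0.04,0,0,0.002,0,0.04]'; python3 -m pendant '[0,0,0.001,0,0.04,0,0,0.002,0,0.04,0,0,0.002,0,0.04]'
```

```text
time: 6.85
ee_pos: [0.562, 0.0032, 0.1112]
tcp_rot: [180.0, -0.0, 75.6]
wrist_force: [-0.5, 1.1, -3.3]
opening: 0.0571
grasp_force: 55.5
time: 7.1
ee_pos: [0.562, 0.0032, 0.1108]
tcp_rot: [179.9, -0.0, 75.6]
wrist_force: [-5.4, 1.1, 9.3]
opening: 0.0573
grasp_force: 57.1
```

```bash
python3 -m pendant '[0,0,-0.0005,0,0.05,0,0,-0.0005,0,0.062,0,0,-0.0005,0,0.07,0,0,-0.0005,0,0.08,0,0,-0.0005,0,0.084]'; python3 -m pendant '[0,0,0,0,0.084,0,0,-0.03,0,0.084,0,0,-0.07,0,0.084,0,0,-0.11,0,0.084,-0.035,0,-0.13,0,0.084]'; python3 -m pendant '[-0.03,0,-0.02,0,0.084,-0.03,0,-0.02,0,0.084]'
python3 -c "
from h import *
o,i,im=snap('wrist','w5');print(o['tcp_rot'],o['ee_pos'],o['wrist_force']);np.save('w5.npy',i['extrinsics'])
b=cv2.resize(im[0:270,130:480],None,fx=2.2,fy=2.2,interpolation=cv2.INTER_CUBIC);print(b.shape);cv2.imwrite('pics/c5.png',b)"
```

```text
time: 7.52
ee_pos: [0.562, 0.0031, 0.1095]
tcp_rot: [180.0, -0.0, 75.6]
wrist_force: [0.5, 0.7, 0.2]
opening: 0.084
grasp_force: 0.0
time: 7.93
ee_pos: [0.5547, -0.0277, 0.2439]
tcp_rot: [179.7, -0.1, 75.9]
wrist_force: [2.2, -0.5, 1.4]
opening: 0.0841
grasp_force: 0.0
time: 8.1
ee_pos: [0.5458, -0.0633, 0.2643]
tcp_rot: [179.6, 0.0, 75.5]
wrist_force: [0.2, -0.1, 0.5]
opening: 0.0839
grasp_force: 0.0
[1.79644161e+02 2.55108049e-02 7.55106858e+01] [ 0.54582615 -0.06325822  0.26429999] [ 0.16636476 -0.06416431  0.51202911]
(594, 770, 3)
```

View pics/c5.png

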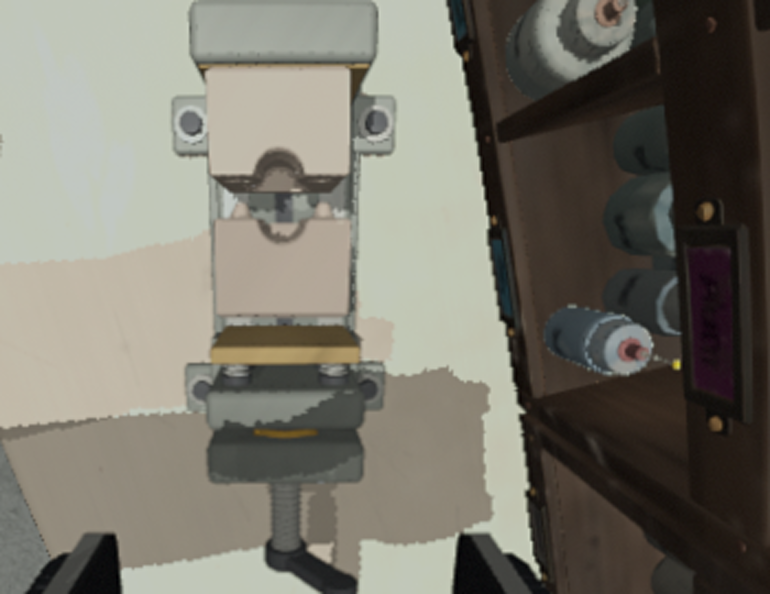

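Half_b stands upright on the bed between the plate and half_a, keys towards the sockets. Its top runs from (214,218) to (350,315) in the crop, with half_a's top above it, and the crank arm points right from the hub at (286,557). I check the lateral fit and move back to view the crank.

```bash
cat >> h.py <<'E'
O=np.array([.5632,.0055]);th=np.radians(76.0);U=np.array([np.cos(th),np.sin(th)]);V=np.array([-U[1],U[0]])
def vf(P): P=np.asarray(P)[...,:2]-O; return np.round(1000*np.stack([P@U,P@V],-1),1)
E
python3 -c "
from h import *
i=bot.camera_info('wrist');i['extrinsics']=np.load('w5.npy')
c=lambda L:[[x/2.2+130,y/2.2] for x,y in L]
a=vf(plane(i,c([(209,67),(352,67),(351,178),(213,178)]),.12));b=vf(plane(i,c([(214,218),(351,220),(350,315),(217,315)]),.12))
print(a.tolist(),a.mean(0),b.tolist(),b.mean(0))
print('hub',vf(plane(i,c([(286,557)]),.085)), 'plate',vf(plane(i,c([(212,347),(360,347)]),.11)))"
python3 -m pendant '[-0.04,0,0,0,0.084,-0.08,0.01,0,0,0.084,-0.12,0.02,0,0,0.084,-0.15,0.03,0,0,0.084,-0.15,0.03,0,0,0.084]'
python3 -c "
from h import *
o,i,im=snap('wrist','w6');print(o['tcp_rot'],o['ee_pos']);np.save('w6.npy',i['extrinsics'])
s,si,sim=snap('side','s6');n,ni,nim=snap('scene','n6')
b=cv2.resize(im[60:330,160:400],None,fx=2,fy=2,interpolation=cv2.INTER_CUBIC)
c=np.zeros((600,800,3),np.uint8);c[:b.shape[0],:b.shape[1]]=b
p=proj(ni,[.54,-.18,.1])[0].astype(int);q=proj(si,[.54,-.18,.1])[0].astype(int);print(p,q)
c[:300,490:790]=cv2.resize(nim[p[1]-30:p[1]+30,p[0]-30:p[0]+30],(300,300),interpolation=cv2.INTER_CUBIC)
c[300:600,490:790]=cv2.resize(sim[q[1]-30:q[1]+30,q[0]-30:q[0]+30],(300,300),interpolation=cv2.INTER_CUBIC)
cv2.imwrite('pics/c6.png',c)"
```

```text
[[74.5, 28.9], [74.1, -28.0], [32.1, -28.4], [32.5, 28.8]] [53.3    0.325] [[16.6, 28.9], [15.4, -28.7], [-24.5, -29.2], [-24.0, 29.2]] [-4.125  0.05 ]
hub [[-164.3   -0.3]] plate [[-39.9  33.3]
 [-40.4 -35.3]]
time: 8.57
ee_pos: [0.5375, -0.2166, 0.2575]
tcp_rot: [-179.9, 0.0, 75.4]
wrist_force: [0.4, -0.2, 0.1]
opening: 0.0842
grasp_force: 0.0
[-1.79897313e+02  4.20387090e-02  7.54334441e+01] [ 0.53752393 -0.21661953  0.25747834]
[299 211] [254 220]
```

View pics/c6.png

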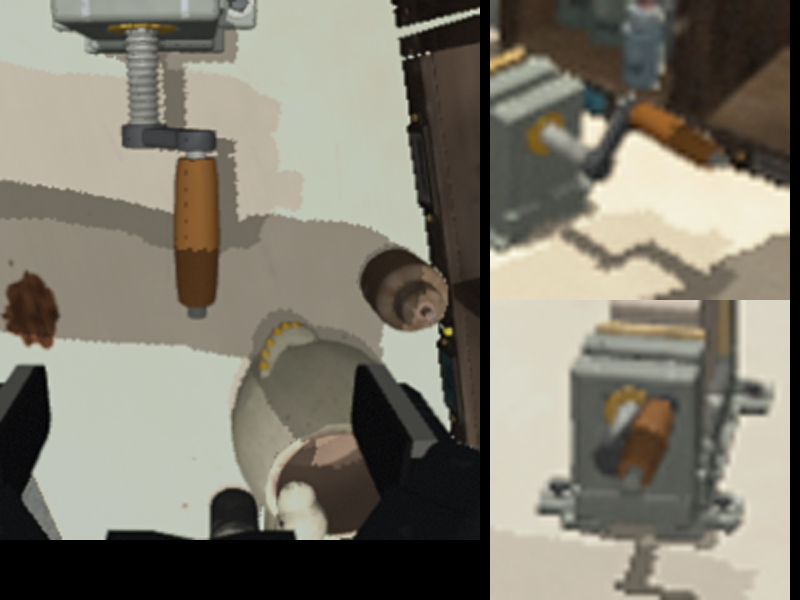

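The wrist crop shows the grip axis from (197,155) to (197,310), hub at (138,135), and the teapot and round jar beyond the grip's end. The scene crop shows the arm tilted up and away, with the pin tip at (730,158). Triangulating the crank angle.

```bash
python3 -c "
from h import *
from scipy.optimize import least_squares as ls
W=bot.camera_info('wrist');W['extrinsics']=np.load('w6.npy');S=bot.camera_info('side');N=bot.camera_info('scene')
w=lambda x,y:[x/2+160,y/2+60]
n=lambda x,y:[(x-490)/5+269,y/5+181]
s=lambda x,y:[(x-490)/5+224,(y-300)/5+190]
def tri(obs):
    f=lambda P:np.concatenate([proj(i,P)[0]-p for i,p in obs])
    r=ls(f,[.54,-.2,.1]);return r.x,np.sqrt((r.fun**2).mean())
for nm,o in dict(tipWN=[(W,w(198,313)),(N,n(730,158))],tipWNS=[(W,w(198,313)),(N,n(730,158)),(S,s(632,478))],nearWN=[(W,w(197,155)),(N,n(635,110))],hubWN=[(W,w(138,138)),(N,n(600,163))]).items():
    P,e=tri(o);print(nm,P.round(4),vf(P),e.round(2), 'ang',np.degrees(np.arctan2(-vf(P)[1],P[2]*1000-85)).round(1))
for t in range(50,125,10):
    a=np.radians(t);z=.085+.045*np.cos(a);print(t,-45*np.sin(a).round(3),vf(plane(W,[w(197,160),w(197,300)],z)).tolist())
print('round jar',vf(plane(W,[w(404,290),w(365,270)],.06)),'teapot',plane(W,[w(280,330)],.1))
"
```

```text
tipWN [ 0.5303 -0.242   0.1224] [-248.1  -27.9] 1.28 ang 36.7
tipWNS [ 0.5302 -0.2423  0.1218] [-248.4  -27.9] 1.05 ang 37.1
nearWN [ 0.5493 -0.165   0.1236] [-168.8  -27.8] 0.23 ang 35.7
hubWN [ 0.5209 -0.1522  0.0898] [-163.3    2.9] 0.71 ang -31.0
50 -34.47 [[-172.0, -27.6], [-243.8, -26.9]]
60 -38.97 [[-172.7, -27.5], [-246.3, -26.8]]
70 -42.3 [[-173.5, -27.5], [-249.0, -26.7]]
80 -44.325 [[-174.3, -27.4], [-251.9, -26.6]]
90 -45.0 [[-175.1, -27.3], [-254.9, -26.5]]
100 -44.325 [[-176.0, -27.3], [-257.9, -26.4]]
110 -42.3 [[-176.8, -27.2], [-260.8, -26.4]]
120 -38.97 [[-177.5, -27.1], [-263.5, -26.3]]
round jar [[-258.9 -156.3]
 [-245.5 -130.4]] teapot [[ 0.56916878 -0.27159189  0.1       ]]
```

```bash
python3 -c "
from h import *
from scipy.optimize import least_squares as ls
W=bot.camera_info('wrist');W['extrinsics']=np.load('w6.npy');N=bot.camera_info('scene')
w=lambda x,y:[x/2+160,y/2+60]
obs=[(W,w(285,326)),(N,[600/2.9+130,253/2.9+150])]
r=ls(lambda P:np.concatenate([proj(i,P)[0]-p for i,p in obs]),[.57,-.27,.1]);print('spout',r.x,vf(r.x),r.fun)
o=bot.get_obs();print(vf(o['ee_pos']),o['tcp_rot'])
T=O+U*-.214+V*-.0275;print(rows(o,[*T,.1266]))"
```

```text
spout [ 0.57747138 -0.30871092  0.01931568] [-301.4  -89.9] [ 0.58754504  0.52781284 -1.81299372  0.64293561]
[-217.4  -27.9] [-1.79905250e+02 -3.51371520e-02  7.56164184e+01]
[ 0.0033 -0.0002  0.1318]
```

```bash
python3 -m pendant '[0.003,0,0.035,-0.4,0.06,0.003,0,0.07,-0.4,0.06,0.003,0,0.1,-0.4,0.06,0.003,0,0.12,-0.4,0.06,0.003,0,0.131,-0.4,0.06]' 30; python3 -m pendant '[0,0,0,0,0.06,0,0,0,0,0.01,0,0,0,0,0.01,0,0,0,0,0.01,0,0,0,0,0.01]';python3 -m pendant '[0,0,0,0,0.01,0,0,0,0,0.01,0,0,0,0,0.01,0,0,0,0,0.01]' 
python3 -c "
from h import *
o=bot.get_obs();print(vf(o['ee_pos']),o['ee_pos'],o['tcp_rot'],o['wrist_force'])"
```

```text
time: 9.13
ee_pos: [0.5374, -0.2074, 0.1252]
tcp_rot: [-179.8, -0.0, 76.2]
wrist_force: [-0.2, 0.5, -0.0]
opening: 0.0598
grasp_force: 0.0
time: 9.55
ee_pos: [0.5392, -0.2097, 0.1302]
tcp_rot: [179.9, -0.0, 76.1]
wrist_force: [0.7, 1.1, 3.7]
opening: 0.0214
grasp_force: 29.2
time: 9.88
ee_pos: [0.5394, -0.2098, 0.1297]
tcp_rot: [179.8, -0.0, 76.0]
wrist_force: [3.4, 3.0, 5.2]
opening: 0.0212
grasp_force: 29.5
[-214.6  -29. ] [ 0.53938937 -0.20975621  0.12968504] [ 1.79833027e+02 -1.79963635e-02  7.60482582e+01] [3.36539954 2.95298829 5.17614315]
```

The grip is held at crank ≈37° (0.65 rad). Contact should come near 960–990° and the goal is about 1155°, so three turns in 30° rows, then a look.

```bash
python3 -m pendant '[0.001,0.0143,0.0184,0,0.01,0.002,0.0176,0.0414,0,0.01,0.003,0.0089,0.063,0,0.01,0.004,-0.0095,0.0774,0,0.01]' 40; python3 -c "
from h import *
o=bot.get_obs();p=vf(o['ee_pos']);z=o['ee_pos'][2]*1000-6-85;print(p,z,np.degrees(np.arctan2(-p[1],z)),np.hypot(p[1],z),o['wrist_force'])"
```

```text
time: 10.22
ee_pos: [0.5276, -0.2026, 0.0502]
tcp_rot: [-179.6, -0.0, 76.0]
wrist_force: [-14.8, 8.6, 47.5]
opening: 0.0211
grasp_force: 47.1
[-210.5  -15.8] -40.83758424758039 158.84862079173388 43.78753575137822 [-14.80863679   8.59723389  47.46731599]
```

```bash
python3 -m pendant '[0,0,-0.003,0,0.01,0,0,-0.003,0,0.01]' ; python3 -c "
from h import *
o=bot.get_obs();p=vf(o['ee_pos']);z=o['ee_pos'][2]*1000-6-85;print(p,z,np.degrees(np.arctan2(-p[1],z)),np.hypot(p[1],z),o['wrist_force'])"
```

```text
time: 10.38
ee_pos: [0.5286, -0.2031, 0.0526]
tcp_rot: [-179.8, -0.0, 76.0]
wrist_force: [1.4, 1.2, -8.5]
opening: 0.021
grasp_force: 41.7
[-210.7  -16.9] -38.40456778156163 156.24801800103978 41.95856082480144 [ 1.42914343  1.22980397 -8.46998328]
```

```bash
python3 -m pendant '[0.001,-0.0229,0.0047,0,0.01,0.002,-0.0449,-0.003,0,0.01,0.003,-0.06,-0.0207,0,0.01,0.004,-0.0642,-0.0436,0,0.01,0.004,-0.0642,-0.0436,0,0.01]' ; python3 -c "
from h import *
o=bot.get_obs();p=vf(o['ee_pos']);z=o['ee_pos'][2]*1000-6-85;print(p,z,np.degrees(np.arctan2(-p[1]+2.5,z-2)),np.hypot(p[1]-2.5,z-2),o['wrist_force'],o['wrist_force'][:2]@V)"
```

```text
time: 10.8
ee_pos: [0.4701, -0.184, 0.1024]
tcp_rot: [179.7, -0.0, 76.1]
wrist_force: [-6.1, 7.3, 2.3]
opening: 0.021
grasp_force: 43.2
[-206.4   44.4] 11.433399705879353 -77.31193797718893 42.94879544307249 [-6.0538152   7.2919297   2.33316111] 7.6380684745005745
```

```bash
cat > st.py <<'E'
from h import *
o=bot.get_obs();p=vf(o['ee_pos']);z=o['ee_pos'][2]*1000-6-85;f=o['wrist_force']
print('x,y,z',p,z.round(1),'ang',np.degrees(np.arctan2(-p[1]+2,z-1)).round(1)%360,'r',np.hypot(p[1]-2,z-1).round(1),'F u,v,z',(f[:2]@U).round(1),(f[:2]@V).round(1),f[2].round(1),o['qd'].round(1),o['opening'].round(4))
E
python3 -m pendant '[0,0,0,0,0.01]'; python3 st.py;python3 -m pendant '[0,0,0,0,0.01,0,0,0,0,0.01]'>/dev/null; python3 st.py
```

```text
time: 10.88
ee_pos: [0.4695, -0.1839, 0.0997]
tcp_rot: [179.9, -0.0, 76.1]
wrist_force: [-0.8, 4.1, 0.9]
opening: 0.0213
grasp_force: 43.2Traceback (most recent call last):
  File "st.py", line 3, in <module>
    print('x,y,z',p,z.round(1),'ang',np.degrees(np.arctan2(-p[1]+2,z-1)).round(1)%360,'r',np.hypot(p[1]-2,z-1).round(1),'F u,v,z',(f[:2]@U).round(1),(f[:2]@V).round(1),f[2].round(1),o['qd'].round(1),o['opening'].round(4))
                                                                                                                                                                                                       ^^^^^^^^^^^^^^^^^^
AttributeError: 'float' object has no attribute 'round'
Traceback (most recent call last):
  File "st.py", line 3, in <module>
    print('x,y,z',p,z.round(1),'ang',np.degrees(np.arctan2(-p[1]+2,z-1)).round(1)%360,'r',np.hypot(p[1]-2,z-1).round(1),'F u,v,z',(f[:2]@U).round(1),(f[:2]@V).round(1),f[2].round(1),o['qd'].round(1),o['opening'].round(4))
                                                                                                                                                                                                       ^^^^^^^^^^^^^^^^^^
AttributeError: 'float' object has no attribute 'round'
```

```bash
cat > st.py <<'E'
from h import *
o=bot.get_obs();p=vf(o['ee_pos']);z=o['ee_pos'][2]*1000-6-85;f=o['wrist_force']
print('x,y,z',p,round(z,1),'ang',round(np.degrees(np.arctan2(-p[1]+2,z-1))%360,1),'r',round(np.hypot(p[1]-2,z-1),1),'F u,v,z',np.round([f[:2]@U,f[:2]@V,f[2]],1))
E
for k in 1 2 3; do python3 -m pendant '[0,0,0,0,0.01]' >/dev/null; python3 st.py; done
```

```text
x,y,z [-206.6   45.4] 6.7 ang 277.5 r 43.8 F u,v,z [5.6 0.2 0.9]
x,y,z [-206.6   45.4] 6.6 ang 277.3 r 43.8 F u,v,z [ 5.2 -0.1  0.8]
x,y,z [-206.6   45.4] 6.5 ang 277.3 r 43.8 F u,v,z [ 4.8 -0.8  0.6]
```

```bash
python3 -m pendant '[0.0015,0.0078,-0.022,0,0.01,0.0025,0.0255,-0.0371,0,0.01,0.0035,0.0484,-0.0413,0,0.01,0.0045,0.0704,-0.0336,0,0.01,0.0055,0.0855,-0.0158,0,0.01]' ; python3 st.py; python3 -m pendant '[0,0,0,0,0.01,0,0,0,0,0.01]' >/dev/null; python3 st.py
```

```text
time: 11.72
ee_pos: [0.5539, -0.2002, 0.1134]
tcp_rot: [-179.9, 0.1, 76.0]
wrist_force: [-13.5, 4.2, -4.7]
opening: 0.0207
grasp_force: 42.9
x,y,z [-201.8  -40.7] 22.4 ang 63.4 r 47.7 F u,v,z [ 0.8 14.1 -4.7]
x,y,z [-201.8  -40.6] 20.7 ang 65.1 r 46.9 F u,v,z [-0.2 -2.1 -1.7]
```

```bash
python3 -m pendant '[0.001,0.0042,0.0229,0,0.01,0.002,-0.0035,0.0449,0,0.01,0.003,-0.0213,0.06,0,0.01,0.004,-0.0442,0.0642,0,0.01,0.005,-0.0661,0.0565,0,0.01]' ; python3 st.py; python3 -m pendant '[0,0,0,0,0.01,0,0,0,0,0.01]' >/dev/null; python3 st.py
```

```text
time: 12.3
ee_pos: [0.4898, -0.1788, 0.0562]
tcp_rot: [179.9, 0.0, 76.0]
wrist_force: [10.7, -0.2, 10.6]
opening: 0.0209
grasp_force: 45.3
x,y,z [-196.6   26.6] -34.8 ang 214.5 r 43.5 F u,v,z [  2.4 -10.5  10.6]
x,y,z [-196.5   27.1] -33.5 ang 216.1 r 42.6 F u,v,z [ 1.1  2.4 -1.1]
```

```bash
python3 -m pendant '[0.001,-0.0151,-0.0177,0,0.01,0.002,-0.0194,-0.0406,0,0.01,0.003,-0.0116,-0.0626,0,0.01,0.004,0.0061,-0.0777,0,0.01,0.005,0.029,-0.082,0,0.01]' ; python3 st.py; python3 -m pendant '[0,0,0,0,0.01,0,0,0,0,0.01]' >/dev/null; python3 st.py
```

```text
time: 12.88
ee_pos: [0.5202, -0.1812, 0.1396]
tcp_rot: [180.0, 0.0, 76.0]
wrist_force: [-3.6, 1.3, -21.2]
opening: 0.0208
grasp_force: 41.9
x,y,z [-191.6   -3.4] 48.6 ang 6.5 r 47.9 F u,v,z [  0.4   3.8 -21.2]
x,y,z [-191.6   -4.1] 47.5 ang 7.5 r 46.9 F u,v,z [-1.  -2.   0.2]
```

```bash
python3 -m pendant '[0.001,0.022,0.0078,0,0.01,0.002,0.0371,0.0255,0,0.01,0.003,0.0413,0.0484,0,0.01,0.004,0.0336,0.0704,0,0.01,0.005,0.0158,0.0855,0,0.01]' ; python3 st.py; python3 -m pendant '[0,0,0,0,0.01,0,0,0,0,0.01]' >/dev/null; python3 st.py
python3 -c "
from h import *
for n in ('wrist','scene','side'):
    o,i,im=snap(n,n+'7')
"
```

```text
time: 13.47
ee_pos: [0.5353, -0.1799, 0.0515]
tcp_rot: [-179.9, 0.0, 76.0]
wrist_force: [-7.9, 1.6, 23.6]
opening: 0.0211
grasp_force: 47.3
x,y,z [-186.6  -17.8] -39.5 ang 154.0 r 45.1 F u,v,z [-0.4  8.1 23.6]
x,y,z [-186.7  -16.4] -38.7 ang 155.1 r 43.8 F u,v,z [-2.  -0.8 -7.8]
```

```bash
python3 -m pendant '[0.001,-0.0229,0.0045,0,0.01,0.002,-0.0449,-0.0032,0,0.01,0.003,-0.06,-0.021,0,0.01,0.004,-0.0642,-0.0439,0,0.01]' ; python3 st.py; python3 -m pendant '[0,0,0,0,0.01,0,0,0,0,0.01]' >/dev/null; python3 st.py
```

```text
time: 14.12
ee_pos: [0.4742, -0.1603, 0.0981]
tcp_rot: [179.9, 0.0, 76.0]
wrist_force: [19.2, -3.8, -7.2]
opening: 0.0206
grasp_force: 44.6
x,y,z [-182.4   46.2] 7.1 ang 277.8 r 44.6 F u,v,z [  1.  -19.5  -7.2]
x,y,z [-182.4   45.1] 8.3 ang 279.7 r 43.7 F u,v,z [-1.   1.4  1.3]
```

```bash
python3 -m pendant '[0.001,0.0078,-0.022,0,0.01,0.002,0.0255,-0.0371,0,0.01,0.003,0.0484,-0.0413,0,0.01,0.004,0.0704,-0.0336,0,0.01,0.005,0.0855,-0.0158,0,0.01]' ; python3 st.py; python3 -m pendant '[0,0,0,0,0.01,0,0,0,0,0.01]' >/dev/null; python3 st.py;
python3 -m pendant '[0.0005,0.0037,0.0116,0,0.01,0.0005,0.0037,0.0116,0,0.01,0.0005,0.0037,0.0116,0,0.01]' ; python3 st.py
```

```text
time: 14.7
ee_pos: [0.56, -0.1769, 0.113]
tcp_rot: [-180.0, 0.1, 76.0]
wrist_force: [-14.6, 1.2, -4.9]
opening: 0.021
grasp_force: 44.0
x,y,z [-177.8  -41. ] 22.0 ang 64.0 r 47.9 F u,v,z [-2.3 14.5 -4.9]
x,y,z [-177.7  -40.9] 20.1 ang 66.0 r 47.0 F u,v,z [-4.1 -3.5 -2. ]
time: 15.12
ee_pos: [0.563, -0.1771, 0.1003]
tcp_rot: [-180.0, 0.0, 76.0]
wrist_force: [2.2, -5.4, -1.5]
opening: 0.0211
grasp_force: 44.5
x,y,z [-177.3  -44. ] 9.3 ang 79.8 r 46.7 F u,v,z [-4.7 -3.5 -1.5]
```

```bash
python3 -m pendant '[0,0,0,0,0.03,0,0,0,0,0.05,0,0,0,0,0.06,0,0,0,0,0.06,0,0,0,0,0.06]'; python3 -m pendant '[0,0,-0.02,0,0.06,0,0,-0.06,0,0.06,0,0,-0.1,0,0.06,0,0,-0.14,0,0.06,0.035,-0.01,-0.16,0,0.06]'; python3 -m pendant '[0.035,-0.01,0,0,0.06,0.07,-0.025,0,0,0.06,0.09,-0.035,0,0,0.06,0.09,-0.035,0,0,0.06,0.09,-0.035,0,0,0.06]'; python3 st.py
python3 - <<'E'
from h import *
o,i,im=snap('wrist','w8');np.save('w8.npy',i['extrinsics'])
g=cv2.cvtColor(im,cv2.COLOR_BGR2GRAY).astype(np.float32)
def prof(y,z,xs):
    P=[np.r_[O+U*x/1e3+V*y/1e3,z] for x in xs]; p=proj(i,P).astype(np.float32)
    return cv2.remap(im,p[:,0].reshape(1,-1),p[:,1].reshape(1,-1),cv2.INTER_LINEAR)[0]
xs=np.arange(-40,84,2)
for y in(22,-22):
    print(y,' '.join(f"{x}:{tuple(int(v) for v in c)}" for x,c in zip(xs,prof(y,.12,xs))))
E
```

```text
time: 15.53
ee_pos: [0.5626, -0.1764, 0.1016]
tcp_rot: [180.0, -0.0, 76.1]
wrist_force: [-0.2, 0.4, 0.4]
opening: 0.0599
grasp_force: 0.0
time: 15.95
ee_pos: [0.5619, -0.1436, 0.2663]
tcp_rot: [179.7, 0.1, 75.8]
wrist_force: [1.9, -0.1, 0.6]
opening: 0.06
grasp_force: 0.0
time: 16.37
ee_pos: [0.549, -0.0432, 0.262]
tcp_rot: [180.0, -0.0, 76.2]
wrist_force: [0.4, 0.1, 0.2]
opening: 0.0597
grasp_force: 0.0
x,y,z [-50.7   2. ] 171.0 ang 0.0 r 170.0 F u,v,z [ 0.2 -0.3  0.2]
22 -40:(137, 145, 143) -38:(114, 121, 118) -36:(130, 138, 134) -34:(130, 139, 135) -32:(131, 141, 136) -30:(133, 142, 137) -28:(134, 143, 139) -26:(136, 145, 140) -24:(131, 139, 134) -22:(111, 118, 115) -20:(67, 72, 70) -18:(88, 87, 85) -16:(89, 88, 86) -14:(87, 117, 133) -12:(110, 158, 181) -10:(110, 160, 183) -8:(111, 150, 170) -6:(132, 145, 156) -4:(156, 171, 183) -2:(155, 170, 182) 0:(155, 170, 182) 2:(155, 170, 182) 4:(155, 170, 182) 6:(155, 170, 182) 8:(155, 170, 182) 10:(155, 170, 182) 12:(157, 171, 182) 14:(157, 171, 182) 16:(157, 171, 182) 18:(157, 171, 182) 20:(157, 171, 183) 22:(157, 172, 183) 24:(157, 171,
[... 1036 characters left out ...]
:(159, 173, 186) 12:(159, 173, 186) 14:(159, 173, 186) 16:(158, 173, 186) 18:(159, 173, 186) 20:(159, 173, 186) 22:(158, 173, 185) 24:(158, 173, 185) 26:(158, 174, 185) 28:(158, 173, 185) 30:(158, 173, 185) 32:(157, 173, 184) 34:(110, 122, 132) 36:(162, 178, 188) 38:(177, 193, 200) 40:(176, 192, 200) 42:(177, 193, 200) 44:(178, 193, 200) 46:(178, 192, 200) 48:(178, 193, 200) 50:(178, 193, 200) 52:(177, 193, 200) 54:(177, 193, 200) 56:(177, 192, 200) 58:(177, 193, 200) 60:(177, 193, 200) 62:(177, 193, 200) 64:(177, 193, 200) 66:(177, 192, 200) 68:(177, 192, 200) 70:(177, 192, 200) 72:(177, 192, 200) 74:(167, 181, 192) 76:(116, 133, 143) 78:(123, 133, 127) 80:(155, 165, 160) 82:(162, 172, 168)
```

The seam between the halves is shut at vise x≈34, with half_b spanning -7 to 34. I compare the plate-to-jaw gap with the earlier view to measure the compression.

```bash
python3 - <<'E'
from h import *
i=bot.camera_info('wrist')
for n,x0 in(('w5',-85),('w8',-45)):
    im=cv2.imread(f'pics/{n}.png');i['extrinsics']=np.load(n+'.npy');xs=np.arange(x0,x0+50,1.)
    for y in(30,-30):
        p=proj(i,[np.r_[O+U*x/1e3+V*y/1e3,.115] for x in xs]).astype(np.float32)
        c=cv2.remap(im,p[:,0].reshape(1,-1),p[:,1].reshape(1,-1),cv2.INTER_LINEAR)[0].astype(int)
        print(n,y,' '.join(f"{int(x)}:{v[1]},{v[2]-v[0]}" for x,v in zip(xs,c)))
# bottles and tin unmoved: compare scene pictures
a=cv2.imread('pics/scene0.png').astype(int);b=snap('scene','n8')[2].astype(int)
m=(abs(a-b).max(2)>40).astype(np.uint8)
n,_,s,_=cv2.connectedComponentsWithStats(m);print([r.tolist() for r in s[1:] if r[4]>6])
E
```

```text
w5 30 -85:63,2 -84:58,1 -83:57,1 -82:57,1 -81:57,1 -80:57,1 -79:58,2 -78:63,2 -77:79,3 -76:108,3 -75:119,4 -74:123,4 -73:129,4 -72:132,5 -71:134,6 -70:134,5 -69:135,5 -68:136,5 -67:136,5 -66:137,5 -65:139,4 -64:139,5 -63:137,4 -62:131,4 -61:122,4 -60:93,3 -59:72,2 -58:64,3 -57:61,2 -56:61,1 -55:61,1 -54:60,1 -53:60,1 -52:60,2 -51:66,2 -50:78,3 -49:96,3 -48:113,3 -47:125,18 -46:135,49 -45:149,68 -44:152,70 -43:152,70 -42:152,70 -41:152,70 -40:145,68 -39:118,58 -38:84,45 -37:71,37 -36:73,36
w5 -30 -85:63,0 -84:58,1 -83:56,1 -82:57,2 -81:57,1 -80:56,2 -79:53,2 -78:59,2 -77:68,2 -76:74,3 -75:77,3 -74:77,3 -73:78,2 -72:78,3 -71:78,2 -70:79,2 -69:78,2 -68:78,2 -67:79,2 -66:79,2 -65:79,1 -64:78,2 -63:77,2 -62:77,3 -61:90,3 -60:99,3 -59:84,3 -58:68,2 -57:64,2 -56:64,1 -55:63,1 -54:64,0 -53:62,0 -52:59,2 -51:61,3 -50:66,2 -49:97,3 -48:107,4 -47:105,20 -46:135,58 -45:148,69 -44:150,70 -43:151,70 -42:151,70 -41:152,70 -40:144,67 -39:105,54 -38:75,40 -37:70,38 -36:71,35
w8 30 -45:145,5 -44:146,5 -43:144,5 -42:129,4 -41:114,4 -40:112,4 -39:122,3 -38:132,4 -37:136,4 -36:138,4 -35:139,4 -34:139,5 -
[... 799 characters left out ...]
4,7 -2:126,3 -1:92,3 0:71,3 1:80,5 2:95,6 3:117,5 4:121,4
[[0, 7, 128, 113, 5482], [119, 10, 181, 116, 9075], [2, 20, 13, 26, 145], [262, 72, 10, 8, 44], [254, 77, 5, 18, 40], [146, 78, 17, 15, 150], [107, 85, 17, 27, 222], [254, 116, 28, 32, 331], [268, 116, 3, 3, 7], [48, 119, 101, 234, 9594], [0, 122, 9, 27, 108], [276, 131, 13, 20, 107], [11, 141, 62, 19, 358], [255, 146, 5, 6, 27], [259, 153, 6, 12, 33], [249, 182, 39, 33, 430], [280, 199, 38, 46, 793], [264, 214, 4, 4, 10], [254, 217, 6, 5, 9], [122, 225, 64, 77, 1852], [235, 226, 64, 38, 1137], [303, 246, 26, 30, 535], [96, 262, 15, 14, 75], [101, 277, 13, 18, 95], [102, 278, 2, 4, 7], [150, 290, 74, 45, 981], [243, 316, 28, 18, 147]]
```

Compression is about 6 mm, the mould is shut, and the bottles and tin have not moved. The gripper is clear, so I hand it in.

```bash
python3 -m pendant '[0,0,-0.03,0,0.06,0,0,-0.05,0,0.06,0,0,-0.05,0,0.06]'; python3 -c "
from workcell import bot
print(bot.job_done())"
```

```text
time: 16.72
ee_pos: [0.5498, -0.0456, 0.3154]
tcp_rot: [179.7, -0.0, 76.0]
wrist_force: [1.3, 0.3, 1.1]
opening: 0.0599
grasp_force: 0.0
the job is handed in; nothing more can be done
None
```

The mould is shut in the vise with the springs pressed about 6 mm (about half a turn past contact), the wrist camera shows the seam closed, the scene camera shows no change at the bottles or tin, and the job was handed in at about 17 s with the gripper clear.

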